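# Make up a long gift tray and a small gift tray at the packing bench

### The arm

A 7-joint arm with a two-finger parallel gripper is mounted at the origin on the work surface. World frame = base frame: x ahead of the robot, y to its left, z up, the work surface at z = 0. Lengths are in m, angles in rad, forces in N, time in s.
With the tool pointing down it reaches from about 0.4 to 0.875 m from the base axis. Payload 6.5 kg.
Tool frame: the origin (TCP) lies at the very end of the fingers, on their centre line; the grasp point (between the pads) lies 19 mm behind it; z points along the fingers, y is the line along which they close (so a half turn about z gives the same grasp; the last joint's range is limited). The gripper opens to 85 mm and grips with 20 to 120 N. Pads are 22 mm wide; open, the fingers measure 114 mm over their backs; the gripper's body (76 mm by 85 mm) begins 54 mm behind the grasp point. The pads swing forward as they close: fully open they stand 13 mm farther back than shut.
Start: joints at [-1.402, 0.536, -0.004, 1.538, 0.003, 1.067, -0.071], TCP at [0.151, 0.632, 0.231] pointing down, gripper open.
Joint ranges: [-2.7, 2.7], [-0.37, 2.16], [-1.27, 1.26], [0.24, 2.4], [-1.31, 4.45], [0.19, 1.91], [-2.76, 2.76]. Speed limits (rad/s): [2.39, 2.39, 3.14, 3.14, 3.14, 3.14, 3.14].

### API

Orientations are given as a unit quaternion [x, y, z, w].
In Python, from rig import robot gives the robot as it stands. The module is installed in compiled form; this text tells all that it offers.
- The arm moves only by the shell command python3 -m handwheel 'ROWS'. ROWS is a JSON object of lists of equal length, an entry for each row: "hand": the opening, from -1 (shut) to 1 (fully open), so that 0 is half open; "translation": the shift along the world's x, y, z in mm, a list of three; "delta_rot": the turn, a rotation vector about the world's x, y, z in rad, a list of three. A call has exactly 10 rows; each row shifts and turns the commanded pose from where the row before left it; what a row does not reach is not made up. A row lasts 1/12 s, in which the tool goes at most 41.7 mm and 7.16 degrees, less where a joint would pass 70% of its speed; a pose out of reach is approached as far as the arm can. A call is refused whole if a number of a shift passes 41.7 or a number of a turn 0.125, either way. A call with a gripper value outside its range is refused whole. The fingers move at their own pace and stop on an object; the grip force is fixed at half the most. Time passes only in rows, so rows that do not move let the fingers close, or fill a call up. It gives the time, the measured TCP pose, the force, the opening and the grip force at its end, in the units of the state.
- robot.get_obs(): the state, without advancing time (a new reading comes with each control period).
- robot.capture(name): name is "scene" or "top" or "wrist"; returns (picture, depth): 480x640x3 uint8, red, green, blue; 480x640 float32, m along the optical axis (not along the pixel's ray), 0 where there is no reading.
- robot.camera_model(name): a dict with "vertical_fov" (degrees; the focal length in pixels is half the picture's height over the tangent of half this angle, whatever the lens; pixels are square), "cx", "cy" (the principal point, pixels), "k1" (the pictures are not rectified: a ray, as slopes to the right and down, at radius r is drawn at 1 + k1 r^2 times it, then the intrinsics apply), "origin" and "rotation" of the camera in the world. Camera axes: x right, y down, z forward; pixel columns grow to the right and rows downward; lengths in m; the calibration is good to about 2 mm. A picture is of the moment at which its call begins: read the wrist's pose just before it. camera_model takes no time and is no camera call; for the wrist camera it gives the pose at the moment of the call.
- robot.hand_in(): hands the job in; it is judged then, once.
The state is a dict: "clock": time; "q": joint angles; "joint_velocities": joint speeds; "joint_torque": joint torques, N m; "position": TCP position; "tcp_rot": TCP orientation; "contact_force": force on the tool from outside, world axes, zero at the start; "ft_torque": the same for the moment, N m; "grip_width": finger opening in m; "finger_force": force on a finger pad.
Only numpy, scipy, OpenCV 4.12 (cv2) and the standard library are available. Lean on these libraries where they do the work, as an engineer would, in place of code of your own. Each camera call takes 0.05 s, during which the arm holds its last target. There are 200 camera calls.

### The job

Make up the two gift trays, left and right being as seen from the robot. In the long tray, put the round tin in the middle bay, the tall jar in the bay to the left of the tin and the dark caddy in the bay to its right; put the white carton in the middle of the square tray and the small pot on top of it, at the middle. Leave everything standing upright, tip nothing over on the way, and leave the steel cup, the tape roll and the stamp where they are.

Things in the scene. Friction and masses are not known exactly. Their poses are not given: they have to be found in the camera images.
- long_tray: Fixed long cardboard tray, outside 124 (x) by 280 (y) by 12 mm high; two low dividers make three bays in a row along y. Floor 3 mm thick; rims and dividers 4 mm thick, 12 mm high. Origin: centre of its underside; y runs along the row to the robot's left (world +y within 0.15 rad), x away from the robot. Bays 116 (x) by 88 (y) mm inside, centres at y = +92 (left), 0, -92 mm (right).
- square_tray: Fixed square brown cardboard tray without dividers, outside 118 by 118 by 12 mm high, walls 4 mm, floor 3 mm thick. Origin: centre of its underside on the table; axes along its sides, within 0.15 rad of the world's.
- tin_center (a point): Squat round metal tin, upright, 60 mm in diameter, 45 mm high, 110 to 225 g, loose. Its frame is at its centre, half-way up; z is its upright axis. 
- jar_center (a point): Tall amber glass jar with a dark steel cap and paper label, upright, 46 mm in diameter at the body, 85 mm high, 130 to 270 g, loose. Its frame is at its centre, half-way up; z is its upright axis. 
- caddy_center (a point): Dark wooden caddy with a dark metal seam below its lid, upright block, 40 (its x) by 60 (its y) by 70 mm high, 105 to 210 g, loose, at any yaw. Its frame is at its centre, half-way up; z is its upright axis. 
- carton_center (a point): White paper carton with a brown band, 60 by 60 by 36 mm high, flat top, sides along its x and y, 84 to 170 g, loose, at any yaw. Its frame is at its centre, half-way up; z is its upright axis. 
- pot_center (a point): Small white ceramic pot with a wider brass lid, upright, 38 mm in diameter at the lid (its upper 10 mm), 36 mm under the lid, 32 mm high, 49 to 98 g, loose. Its frame is at its centre, half-way up; z is its upright axis. 
- cup: Bystander: open steel cup, 72 mm in diameter, 80 mm high, loose, to the right of the work. Origin: centre of its underside.
- tape: Bystander: roll of brown tape lying flat, 84 mm outside, 70 mm inside diameter, 45 mm high, loose, beyond the trays. Origin: centre of its underside.
- stamp: Bystander: black hand stamp with a knob, foot 40 mm in diameter, 78 mm high, loose, to the left of the work. Origin: centre of its underside.
There are look-alikes about, which are no part of the job. What is shaped like the square_tray but green, purple or yellow is not meant.

How it is judged:
At the end, for the whole second after the job is handed in: Tin in the middle, jar in the left, caddy in the right bay of the long tray, on its floor (4 mm); carton on the square tray's floor within 20 mm of its middle in x and y; pot on the carton within 15 mm of its middle; all tilted under 0.1 rad, at rest, released (x of tin_center in the frame of long_tray between -0.04 and 0.04 m and y of tin_center in the frame of long_tray between -0.03 and 0.03 m and z of tin_center in the frame of long_tray between 0.0215 and 0.0295 m and angle between each of tin_center, jar_center, caddy_center, carton_center, pot_center's own z axis and vertical below 0.1 rad and x of jar_center in the frame of long_tray between -0.04 and 0.04 m and y of jar_center in the frame of long_tray between 0.062 and 0.122 m and z of jar_center in the frame of long_tray between 0.0415 and 0.0495 m and x of caddy_center in the frame of long_tray between -0.045 and 0.045 m and y of caddy_center in the frame of long_tray between -0.122 and -0.062 m and z of caddy_center in the frame of long_tray between 0.034 and 0.042 m and x of carton_center in the frame of square_tray between -0.02 and 0.02 m and y of carton_center in the frame of square_tray between -0.02 and 0.02 m and z of carton_center in the frame of square_tray between 0.017 and 0.025 m and horizontal distance between pot_center and carton_center below 0.015 m and z of pot_center in the frame of carton_center between 0.03 and 0.038 m and linear speed of each of tin, jar, caddy, carton, pot below 0.02 m/s); the robot touches nothing.
It fails at once if one of the five goods is tipped over (0.6 rad or more) (angle between any of tin_center, jar_center, caddy_center, carton_center, pot_center's own z axis and vertical above 0.6 rad).
It fails at once if the cup, the tape roll or the stamp is moved by more than 20 mm (distance of any of cup, tape, stamp from where it was at the start of the episode above 0.02 m).
It also fails if it takes over 134 s, if anything falls off the work surface, if the arm or the gripper's body presses on something with over 40 N, if the wrist force passes 120 N, or if a joint passes its speed limit or range.

## Working session

There is one attempt and no reset: what is moved stays moved. The work goes in short steps, Python scripts to look and compute and a shell command to move; the robot and the scene stay as the last step left them, time stands still between calls to the robot, and variables do not carry over. Pictures are saved under pics/ and viewed, at most 14 in all, crops included, and the job is handed in when it is done.

```bash
mkdir -p pics; cat > h.py <<'E'
import numpy as np, cv2
from rig import robot
def K(m):
    f=240/np.tan(np.radians(m["vertical_fov"])/2)
    return np.array([[f,0,m["cx"]],[0,f,m["cy"]],[0,0,1]])
def rays(m,uv):
    uv=np.asarray(uv,float).reshape(-1,1,2)
    s=cv2.undistortPoints(uv,K(m),np.array([m["k1"],0,0,0,0.])).reshape(-1,2)
    return np.c_[s,np.ones(len(s))]@np.array(m["rotation"]).T
def plane(m,uv,z):
    r=rays(m,uv);o=np.array(m["origin"])
    return o+r*((z-o[2])/r[:,2])[:,None]
def cloud(m,d):
    v,u=np.mgrid[0:480,0:640]
    r=rays(m,np.c_[u.ravel(),v.ravel()])
    P=np.array(m["origin"])+r*d.reshape(-1,1)
    P[d.ravel()<=0]=np.nan
    return P.reshape(480,640,3)
E
python3 - <<'E'
from h import *
for n in("scene","top"):
    p,d=robot.capture(n);m=robot.camera_model(n)
    cv2.imwrite(f"pics/{n}0.png",p[...,::-1]);np.savez(f"{n}0.npz",p=p,d=d)
    print(n,{k:np.round(v,3).tolist() for k,v in m.items()})
o=robot.get_obs();print(o["clock"],o["tcp_rot"],o["grip_width"])
E
```

```text
scene {'vertical_fov': 51.369, 'cx': 324.087, 'cy': 234.628, 'k1': -0.085, 'origin': [0.928, 0.715, 0.957], 'rotation': [0.225, 0.904, -0.351, -0.097]}
top {'vertical_fov': 54.34, 'cx': 323.95, 'cy': 246.038, 'k1': 0.027, 'origin': [0.446, -0.013, 1.13], 'rotation': [-0.698, 0.714, -0.027, 0.04]}
0.1 [ 1.17100613e-01  9.93119740e-01 -7.91425584e-04 -4.36562091e-05] 0.08523010962036422
```

View pics/top0.png

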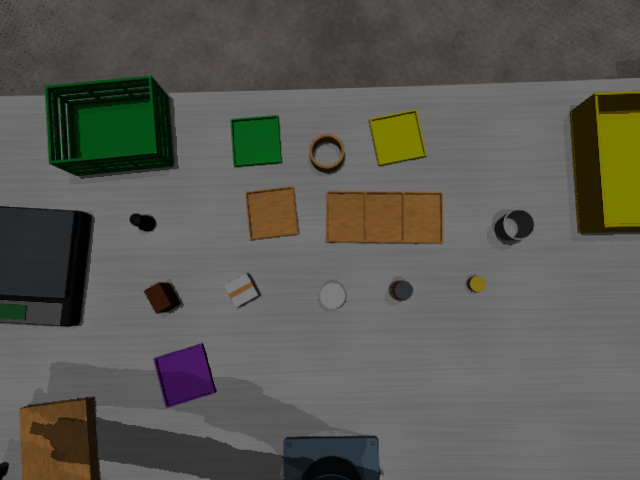

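View pics/scene0.png

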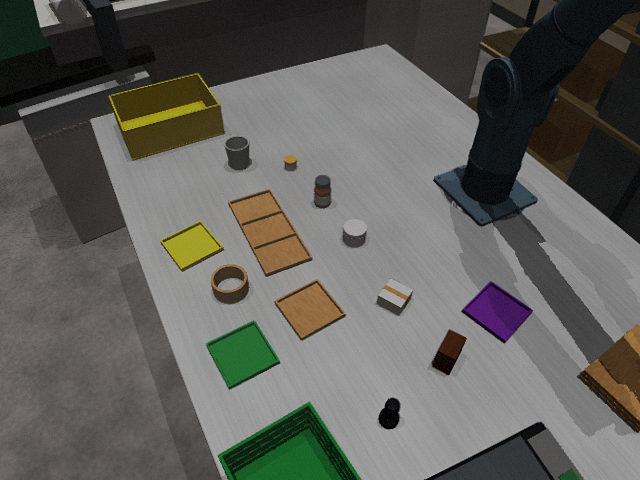

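The top view shows (u,v): caddy (160,297), carton (242,290), tin (332,295), jar (402,290), pot (477,284), square tray (272,213), long tray (384,218), and bystanders cup (514,226), tape (327,152) and stamp (143,222). The scene view agrees. Next I'll measure the top faces with the depth.

```bash
cat >> h.py <<'E'
from scipy.spatial.transform import Rotation as R
_cm=robot.camera_model
def cam(n):
    m=dict(_cm(n)); r=np.array(m["rotation"])
    m["rotation"]=R.from_quat(r).as_matrix() if r.size==4 else r
    return m
def face(m,d,uv,z,tol=.008,win=45):
    """top-face pixels near uv with height about z -> rect/circle in world"""
    P=cloud(m,d);u,v=uv
    k=(abs(P[...,2]-z)<tol).astype(np.uint8)
    w=np.zeros_like(k);w[max(0,v-win):v+win,max(0,u-win):u+win]=1;k&=w
    cs,_=cv2.findContours(k,cv2.RETR_EXTERNAL,cv2.CHAIN_APPROX_NONE)
    c=max(cs,key=cv2.contourArea)
    X=plane(m,c.reshape(-1,2),z)[:,:2].astype(np.float32)
    return cv2.minAreaRect(X*1000),np.array(cv2.minEnclosingCircle(X*1000)[0]),np.nanmedian(P[...,2][k>0])
E
python3 - <<'E'
from h import *
for n,uvs in (("top",dict(tin=(332,295,.045),jar=(402,290,.085),caddy=(158,297,.07),carton=(242,290,.036),pot=(477,284,.032),cup=(514,226,.08),tape=(327,152,.045),stamp=(137,220,.078),sq=(272,213,.012),long=(384,218,.012))),
 ("scene",dict(tin=(355,227,.045),jar=(322,180,.085),caddy=(450,345,.07),carton=(396,293,.036),pot=(290,160,.032)))):
    f=np.load(n+"0.npz");m=cam(n)
    print(n)
    for k,(u,v,z) in uvs.items():
        try:
            (c,s,a),cc,zz=face(m,f["d"],(u,v),z,.009 if z>.02 else .009,70 if k=="long" else 35)
            print(k,np.round(c,1),np.round(s,1),round(a,1),"circ",cc.round(1),"z",round(float(zz),4))
        except Exception as e: print(k,e)
E
```

```text
top
tin [434.2  -8.6] [57.7 57.3] 88.8 circ [433.9  -8.8] z 0.0463
jar [ 443.1 -168.2] [41.1 39.7] 62.2 circ [ 442.1 -168. ] z 0.0863
caddy [438.3 383.4] [60.8 42.5] 29.2 circ [437.4 384.6] z 0.0712
carton [451.2 203.2] [60.6 62.3] 27.9 circ [451.4 203.4] z 0.0376
pot [ 455.  -346.4] [37.  34.7] 88.8 circ [ 454.3 -346.6] z 0.0329
cup [ 586.5 -430.4] [70.3 74.4] 32.3 circ [ 586.1 -430.3] z 0.0799
tape [775.5  -3.2] [80.8 82.4] 88.5 circ [775.6  -3. ] z 0.0457
stamp [618.8 432.9] [27.7 25.3] 88.7 circ [618.3 432.7] z 0.077
sq [633.  135.8] [146.7 153.6] 9.1 circ [631.  134.4] z 0.0051
long [ 621.2 -138.8] [300.7 152. ] 86.1 circ [ 618.6 -138.4] z 0.0049
scene
tin [434.7  -3.8] [62.6 56.9] 62.6 circ [436.5  -3.6] z 0.0436
jar [ 445.3 -159.1] [48.2 39.9] 62.4 circ [ 444.9 -159.3] z 0.0837
caddy [441.1 389.4] [65.1 38.9] 29.6 circ [440.4 390.4] z 0.0689
carton [455.1 207.6] [66.8 62.5] 28.5 circ [453.9 207.6] z 0.0345
pot [ 455.7 -340. ] [41.9 35.5] 62.8 circ [ 455.9 -340.1] z 0.0303
```

```bash
python3 - <<'E'
from h import *
for n,pts in(("top",((272,213),(384,218))),("scene",((310,310),(270,232)))):
    f=np.load(n+"0.npz");m=cam(n)
    hsv=cv2.cvtColor(f["p"],cv2.COLOR_RGB2HSV)
    k=cv2.inRange(hsv,(5,80,40),(22,255,255));k=cv2.morphologyEx(k,cv2.MORPH_CLOSE,np.ones((5,5)))
    cs,_=cv2.findContours(k,cv2.RETR_EXTERNAL,cv2.CHAIN_APPROX_NONE)
    for p in pts:
        for c in cs:
            if cv2.pointPolygonTest(c,p,False)>0:
                X=plane(m,c.reshape(-1,2),.010)[:,:2].astype(np.float32)*1000
                print(n,p,cv2.minAreaRect(X))
E
```

```text
top (272, 213) ((637.1220703125, 133.0479736328125), (119.12348175048828, 119.53724670410156), 5.3734660148620605)
top (384, 218) ((621.08935546875, -139.50001525878906), (280.2640686035156, 124.63731384277344), 88.67520141601562)
scene (310, 310) ((636.265625, 136.36062622070312), (120.05378723144531, 123.2759780883789), 5.096350193023682)
scene (270, 232) ((619.8764038085938, -133.95608520507812), (287.82061767578125, 125.8731918334961), 87.95221710205078)
```

```bash
python3 -m handwheel '{"hand":[1,1,1,1,1,1,1,1,1,1],"translation":[[28.8,-24.6,0],[28.8,-24.6,0],[28.8,-24.6,0],[28.8,-24.6,0],[28.8,-24.6,0],[28.8,-24.6,0],[28.8,-24.6,0],[28.8,-24.6,0],[28.8,-24.6,0],[28.8,-24.6,0]],"delta_rot":[[0,0,0.075],[0,0,0.075],[0,0,0.075],[0,0,0.075],[0,0,0.075],[0,0,0.075],[0,0,0.075],[0,0,0.075],[0,0,0.075],[0,0,0.075]]}'
cat >> h.py <<'E'
def st(tx=None,ty=None):
    o=robot.get_obs();r=R.from_quat(o["tcp_rot"]).as_matrix();p=np.array(o["position"])*1000
    print("t",round(float(o["clock"]),2),"tcp",p.round(1),"closing deg",round(np.degrees(np.arctan2(r[1,1],r[0,1])),1),"zdn",r[:,2].round(3),"w",round(float(o["grip_width"]),4),"F",np.round(o["contact_force"],1),"q",np.round(o["q"],2))
E
python3 - <<'E'
from h import *
st();p,d=robot.capture("wrist");cv2.imwrite("pics/w0.png",p[...,::-1]);m=cam("wrist")
print(m["origin"])
E
```

```text
clock: 0.93
position: [0.4402, 0.3845, 0.231]
tcp_rot: [-0.257, 0.967, -0.0, -0.0]
contact_force: [-0.6, 0.1, -0.5]
grip_width: 0.0854
finger_force: 0.0
t 0.93 tcp [440.2 384.5 231. ] closing deg 119.7 zdn [-0. -0. -1.] w 0.0854 F [-0.6  0.1 -0.5] q [-0.74  0.43 -0.08  1.71  0.04  1.    1.26]
[0.38686018 0.34237943 0.37343872]
```

View pics/w0.png

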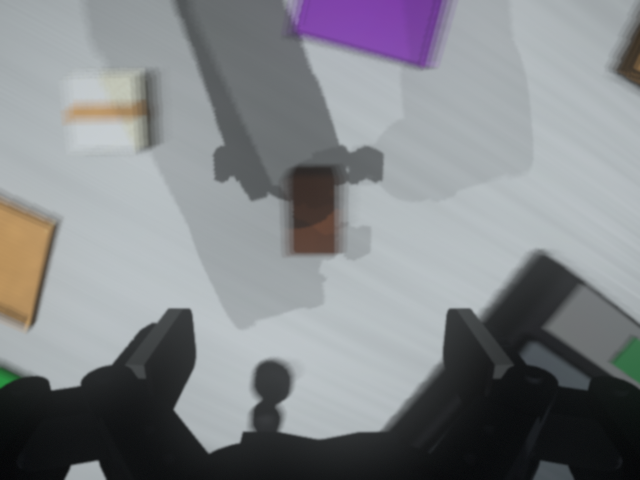

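The wrist view shows the caddy's top face, about (290..338, 167..253), squared up between the fingers. I'll measure it with a settled picture.

```bash
python3 - <<'E'
from h import *
robot.capture("wrist");p,d=robot.capture("wrist");m=cam("wrist");st()
(c,s,a),cc,z=face(m,d,(314,210),.07,.01,70);print(c,s,a,z)
(c,s,a),cc,z=face(m,d,(110,110),.036,.01,75);print("carton",c,s,a,z)
E
```

```text
t 1.08 tcp [442.4 382.4 230.9] closing deg 119.1 zdn [ 0.001 -0.002 -1.   ] w 0.0852 F [-0.   0.6  0. ] q [-0.74  0.43 -0.07  1.71  0.04  1.    1.26]
(434.3271179199219, 386.89141845703125) (60.06450271606445, 39.10358428955078) 29.140233993530273 0.0698864178500318
carton (447.83306884765625, 206.95704650878906) (60.1219367980957, 64.52877807617188) 27.696544647216797 0.03546103553995977
```

```bash
python3 -m handwheel '{"hand":[1,1,1,1,1,1,1,1,1,1],"translation":[[-3,1,-34],[0,0,-34],[0,0,-34],[0,0,-34],[0,0,-28],[0,0,-20],[0,0,-14],[0,0,-8],[0,0,0],[0,0,0]],"delta_rot":[[0,0,0],[0,0,0],[0,0,0],[0,0,0],[0,0,0],[0,0,0],[0,0,0],[0,0,0],[0,0,0],[0,0,0]]}'
python3 -m handwheel '{"hand":[-1,-1,-1,-1,-1,-1,-1,-1,-1,-1],"translation":[[0,0,0],[0,0,0],[0,0,0],[0,0,0],[0,0,0],[0,0,0],[0,0,0],[0,0,0],[0,0,0],[0,0,0]],"delta_rot":[[0,0,0],[0,0,0],[0,0,0],[0,0,0],[0,0,0],[0,0,0],[0,0,0],[0,0,0],[0,0,0],[0,0,0]]}'
```

```text
clock: 1.92
position: [0.4357, 0.3878, 0.0255]
tcp_rot: [-0.255, 0.967, 0.0, -0.0]
contact_force: [0.1, -0.2, 0.5]
grip_width: 0.0854
finger_force: 0.0
clock: 2.75
position: [0.4369, 0.3875, 0.0262]
tcp_rot: [-0.255, 0.967, 0.0, 0.001]
contact_force: [0.2, -1.1, 6.5]
grip_width: 0.0392
finger_force: 60.9
```

```bash
python3 -m handwheel '{"hand":[-1,-1,-1,-1,-1,-1,-1,-1,-1,-1],"translation":[[0,0,20],[0,0,35],[0,0,35],[4,-14,20],[9,-30,0],[10.6,-36,0],[10.6,-36,0],[10.6,-36,0],[10.6,-36,0],[10.6,-36,0]],"delta_rot":[[0,0,0],[0,0,0],[0,0,0],[0,0,0],[0,0,0],[0,0,0],[0,0,0],[0,0,0],[0,0,0],[0,0,0]]}'
python3 -m handwheel '{"hand":[-1,-1,-1,-1,-1,-1,-1,-1,-1,-1],"translation":[[10.6,-36,0],[10.6,-36,0],[10.6,-36,0],[10.6,-36,0],[10.6,-36,0],[10.6,-36,0],[10.6,-36,0],[10.6,-36,0],[10.6,-36,0],[10,-34,0]],"delta_rot":[[0,0,-0.054],[0,0,-0.054],[0,0,-0.054],[0,0,-0.054],[0,0,-0.054],[0,0,-0.054],[0,0,-0.054],[0,0,-0.054],[0,0,-0.054],[0,0,-0.054]]}'
python3 -c 'from h import *; st()'
```

```text
clock: 3.58
position: [0.5021, 0.1613, 0.1353]
tcp_rot: [-0.255, 0.967, 0.0, -0.0]
contact_force: [0.9, 0.8, -1.3]
grip_width: 0.0394
finger_force: 60.7
clock: 4.42
position: [0.6075, -0.197, 0.1352]
tcp_rot: [0.014, 1.0, 0.0, -0.0]
contact_force: [0.6, -0.2, -2.0]
grip_width: 0.0395
finger_force: 60.7
t 4.42 tcp [ 607.5 -197.   135.2] closing deg 88.4 zdn [-0.  0. -1.] w 0.0395 F [ 0.6 -0.2 -2. ] q [ 0.15  0.63  0.13  1.65 -0.1   0.87  1.87]
```

```bash
python3 -m handwheel '{"hand":[-1,-1,-1,-1,-1,-1,-1,-1,-1,-1],"translation":[[6,-18,0],[4.5,-14,0],[0,0,-20],[0,0,-30],[0,0,-24],[0,0,-14],[0,0,-9],[0,0,-5],[0,0,-3],[0,0,0]],"delta_rot":[[0,0,0],[0,0,0],[0,0,0],[0,0,0],[0,0,0],[0,0,0],[0,0,0],[0,0,0],[0,0,0],[0,0,0]]}'
python3 -c 'from h import *; st()'
```

```text
clock: 5.25
position: [0.6186, -0.227, 0.0307]
tcp_rot: [0.012, 1.0, -0.0, 0.0]
contact_force: [0.0, -0.4, -2.6]
grip_width: 0.0393
finger_force: 60.8
t 5.25 tcp [ 618.6 -227.    30.7] closing deg 88.6 zdn [ 0.001 -0.    -1.   ] w 0.0393 F [ 0.  -0.4 -2.6] q [ 0.21  0.8   0.11  1.62 -0.12  0.72  1.92]
```

```bash
python3 -m handwheel '{"hand":[-1,-1,0.2,0.2,0.2,0.2,1,1,1,1],"translation":[[0,0,-1.5],[0,0,0],[0,0,0],[0,0,0],[0,0,0],[0,0,10],[0,0,30],[0,0,40],[0,0,40],[-10,4,0]],"delta_rot":[[0,0,0],[0,0,0],[0,0,0],[0,0,0],[0,0,0],[0,0,0],[0,0,0],[0,0,0],[0,0,0],[0,0,0]]}'
python3 -m handwheel '{"hand":[1,1,1,1,1,1,1,1,1,1],"translation":[[-36,13,0],[-36,13,0],[-36,13,0],[-36,13,0],[-20.5,9,0],[0,0,0],[0,0,0],[0,0,0],[0,0,0],[0,0,0]],"delta_rot":[[0,0,0],[0,0,0],[0,0,0],[0,0,0],[0,0,0],[0,0,0],[0,0,0],[0,0,0],[0,0,0],[0,0,0]]}'
python3 - <<'E'
from h import *
p,d=robot.capture("wrist");m=cam("wrist");st()
cv2.imwrite("pics/w1.png",p[...,::-1]);np.savez("w1.npz",p=p,d=d)
E
```

```text
clock: 6.08
position: [0.6146, -0.2255, 0.1585]
tcp_rot: [0.013, 1.0, -0.002, 0.008]
contact_force: [1.6, 0.0, 0.8]
grip_width: 0.0855
finger_force: 0.0
clock: 6.92
position: [0.4448, -0.1623, 0.149]
tcp_rot: [0.012, 1.0, -0.0, 0.001]
contact_force: [-0.0, 0.2, -0.1]
grip_width: 0.0849
finger_force: 0.0
t 6.97 tcp [ 444.5 -162.2  148.8] closing deg 88.6 zdn [ 0.001 -0.    -1.   ] w 0.0857 F [0.3 1.  0.4] q [ 0.14  0.36  0.13  2.07 -0.07  0.71  1.87]
```

View pics/w1.png

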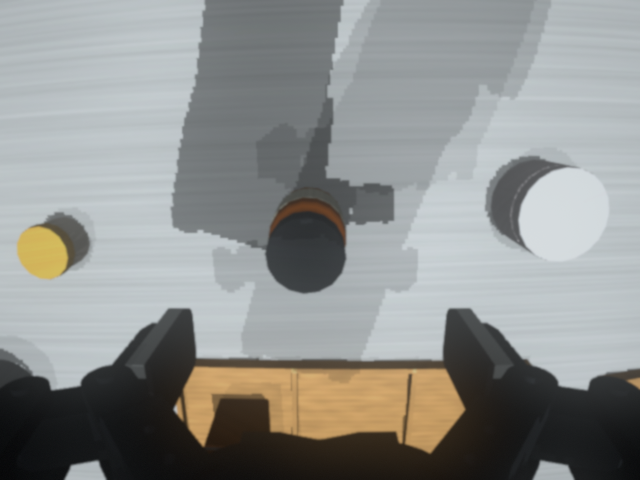

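The jar cap is at (305,250), just off the finger centre line (u≈319). The pot is at (42,252), the tin at (563,213), and the caddy stands in the right bay at about (238,420).

```bash
python3 - <<'E'
from h import *
m=cam("wrist");d=np.load("w1.npz")["d"]
for n,uv,z in(("jar",(305,250),.085),("pot",(42,252),.032),("tin",(563,213),.045)):
    (c,s,a),cc,zz=face(m,d,uv,z,.01,70);print(n,np.round(c,1),np.round(s,1),cc.round(1),round(float(zz),4))
E
```

```text
jar [ 441.9 -169.3] [40.2 42.6] [ 441.9 -169.4] 0.0847
pot [ 453.3 -345.9] [37.2 43.2] [ 452.8 -346.1] 0.0315
tin [433.9 -14. ] [63.6 59.4] [433.6 -14.1] 0.0448
```

```bash
python3 -m handwheel '{"hand":[1,1,1,1,1,1,1,1,1,1],"translation":[[-2,-6,0],[0,0,-15],[0,0,-28],[0,0,-28],[0,0,-24],[0,0,-14],[0,0,-7],[0,0,-3],[0,0,0],[0,0,0]],"delta_rot":[[0,0,0],[0,0,0],[0,0,0],[0,0,0],[0,0,0],[0,0,0],[0,0,0],[0,0,0],[0,0,0],[0,0,0]]}'
python3 -m handwheel '{"hand":[0,0,-0.2,-0.4,-0.6,-0.8,-1,-1,-1,-1],"translation":[[0,0,0],[0,0,0],[0,0,0],[0,0,0],[0,0,0],[0,0,0],[0,0,0],[0,0,0],[0,0,0],[0,0,0]],"delta_rot":[[0,0,0],[0,0,0],[0,0,0],[0,0,0],[0,0,0],[0,0,0],[0,0,0],[0,0,0],[0,0,0],[0,0,0]]}'
```

```text
clock: 7.8
position: [0.4422, -0.1683, 0.0304]
tcp_rot: [0.012, 1.0, -0.0, 0.001]
contact_force: [0.9, 0.8, 1.2]
grip_width: 0.0855
finger_force: 0.0
clock: 8.63
position: [0.4422, -0.1681, 0.0308]
tcp_rot: [0.012, 1.0, -0.0, 0.001]
contact_force: [-1.3, 0.2, 9.6]
grip_width: 0.0442
finger_force: 59.7
```

```bash
python3 -m handwheel '{"hand":[-1,-1,-1,-1,-1,-1,-1,-1,-1,-1],"translation":[[0,0,15],[0,0,25],[0,0,25],[5,3,15],[18,12,0],[30,20,0],[33,22,0],[33,22,0],[30,20,0],[20,14,0]],"delta_rot":[[0,0,0],[0,0,0],[0,0,0],[0,0,0],[0,0,0],[0,0,0],[0,0,0],[0,0,0],[0,0,0],[0,0,0]]}'
python3 -m handwheel '{"hand":[-1,-1,-1,-1,-1,-1,-1,-1,-1,-1],"translation":[[9,6,0],[3,2,0],[0,0,-15],[0,0,-25],[0,0,-18],[0,0,-10],[0,0,-5],[0,0,-3],[0,0,0],[0,0,0]],"delta_rot":[[0,0,0],[0,0,0],[0,0,0],[0,0,0],[0,0,0],[0,0,0],[0,0,0],[0,0,0],[0,0,0],[0,0,0]]}'
python3 -c 'from h import *; st()'
```

```text
clock: 9.47
position: [0.6133, -0.0514, 0.1099]
tcp_rot: [0.011, 1.0, 0.001, 0.001]
contact_force: [0.5, -0.0, -1.3]
grip_width: 0.044
finger_force: 62.1
clock: 10.3
position: [0.6232, -0.0474, 0.0348]
tcp_rot: [0.013, 1.0, -0.0, 0.001]
contact_force: [0.4, 0.3, -1.2]
grip_width: 0.044
finger_force: 62.1
t 10.3 tcp [623.2 -47.4  34.8] closing deg 88.5 zdn [ 0.002 -0.    -1.   ] w 0.044 F [ 0.4  0.3 -1.2] q [-0.07  0.75  0.1   1.72 -0.11  0.67  1.64]
```

```bash
python3 -m handwheel '{"hand":[-1,-1,0.3,0.3,0.3,0.3,1,1,1,1],"translation":[[0,0,-1.3],[0,0,0],[0,0,0],[0,0,0],[0,0,0],[0,0,10],[0,0,30],[0,0,35],[0,0,35],[0,0,0]],"delta_rot":[[0,0,0],[0,0,0],[0,0,0],[0,0,0],[0,0,0],[0,0,0],[0,0,0],[0,0,0],[0,0,0],[0,0,0]]}'
python3 -m handwheel '{"hand":[1,1,1,1,1,1,1,1,1,1],"translation":[[-20,4,0],[-36,7,0],[-36,7,0],[-36,7,0],[-36,7,0],[-25,5,0],[0,0,0],[0,0,0],[0,0,0],[0,0,0]],"delta_rot":[[0,0,0],[0,0,0],[0,0,0],[0,0,0],[0,0,0],[0,0,0],[0,0,0],[0,0,0],[0,0,0],[0,0,0]]}'
python3 - <<'E'
from h import *
p,d=robot.capture("wrist");m=cam("wrist");st()
P=cloud(m,d);k=(abs(P[...,2]-.045)<.01).astype(np.uint8);k[:,:230]=0;k[:,410:]=0;k[300:]=0
ys,xs=np.nonzero(k);uv=(int(xs.mean()),int(ys.mean()))
(c,s,a),cc,zz=face(m,d,uv,.045,.01,90);print(uv,np.round(c,1),np.round(s,1),cc.round(1))
p,d=robot.capture("top");cv2.imwrite("pics/t1.png",cv2.resize(p[170:330,60:560,::-1],None,fx=1.6,fy=1.6))
E
```

```text
clock: 11.13
position: [0.6274, -0.0474, 0.1505]
tcp_rot: [0.013, 1.0, -0.0, 0.006]
contact_force: [1.2, -0.6, 0.3]
grip_width: 0.0854
finger_force: 0.0
clock: 11.97
position: [0.4354, -0.01, 0.143]
tcp_rot: [0.013, 1.0, 0.0, 0.001]
contact_force: [0.2, 0.5, 0.6]
grip_width: 0.0852
finger_force: 0.0
t 12.02 tcp [435.1 -10.  142.8] closing deg 88.6 zdn [ 0.002 -0.    -1.   ] w 0.0857 F [-0.9  0.5  0.9] q [-0.18  0.31  0.12  2.16 -0.06  0.66  1.52]
(316, 235) [433.8 -12. ] [59.6 58.8] [433.7 -11.6]
```

View pics/t1.png

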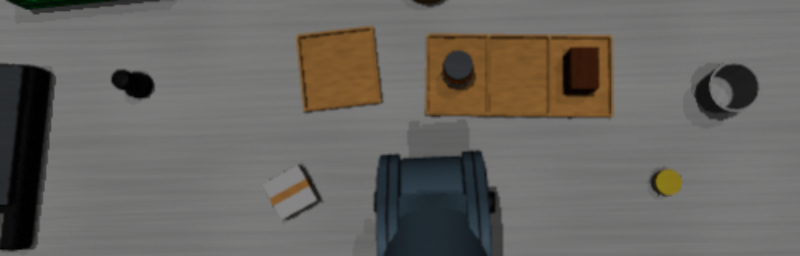

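In the top crop the jar stands in the left bay (458,68) and the caddy in the right bay (582,70). The tin is directly under the gripper, so I'll take it next.

```bash
python3 -m handwheel '{"hand":[1,1,1,1,1,1,1,1,1,1],"translation":[[-1,-1,-20],[0,0,-32],[0,0,-32],[0,0,-24],[0,0,-13],[0,0,-8],[0,0,-4],[0,0,0],[0,0,0],[0,0,0]],"delta_rot":[[0,0,0],[0,0,0],[0,0,0],[0,0,0],[0,0,0],[0,0,0],[0,0,0],[0,0,0],[0,0,0],[0,0,0]]}'
python3 -m handwheel '{"hand":[0.6,0.4,0.2,0,-1,-1,-1,-1,-1,-1],"translation":[[0,0,0],[0,0,0],[0,0,0],[0,0,0],[0,0,0],[0,0,0],[0,0,0],[0,0,0],[0,0,0],[0,0,0]],"delta_rot":[[0,0,0],[0,0,0],[0,0,0],[0,0,0],[0,0,0],[0,0,0],[0,0,0],[0,0,0],[0,0,0],[0,0,0]]}'
```

```text
clock: 12.9
position: [0.4335, -0.0108, 0.0103]
tcp_rot: [0.012, 1.0, 0.0, 0.001]
contact_force: [-0.1, 0.5, 0.1]
grip_width: 0.0857
finger_force: 0.0
clock: 13.73
position: [0.4331, -0.0108, 0.0104]
tcp_rot: [0.012, 1.0, 0.0, 0.001]
contact_force: [-2.8, 0.9, 10.7]
grip_width: 0.0585
finger_force: 62.1
```

```bash
python3 -m handwheel '{"hand":[-1,-1,-1,-1,-1,-1,-1,-1,-1,-1],"translation":[[0,0,15],[0,0,25],[0,0,35],[0,0,35],[12,-8,0],[28,-19,0],[33,-22.5,0],[33,-22.5,0],[33,-22,0],[28,-19,0]],"delta_rot":[[0,0,0],[0,0,0],[0,0,0],[0,0,0],[0,0,0],[0,0,0],[0,0,0],[0,0,0],[0,0,0],[0,0,0]]}'
python3 -m handwheel '{"hand":[-1,-1,-1,-1,-1,-1,-1,-1,-1,-1],"translation":[[14,-10,0],[6,-4,0],[0,0,-15],[0,0,-28],[0,0,-28],[0,0,-18],[0,0,-9],[0,0,-5],[0,0,-3],[0,0,0]],"delta_rot":[[0,0,0],[0,0,0],[0,0,0],[0,0,0],[0,0,0],[0,0,0],[0,0,0],[0,0,0],[0,0,0],[0,0,0]]}'
python3 -c 'from h import *; st()'
```

```text
clock: 14.57
position: [0.6014, -0.1256, 0.1198]
tcp_rot: [0.013, 1.0, -0.0, 0.0]
contact_force: [0.2, 0.3, -1.7]
grip_width: 0.0587
finger_force: 64.9
clock: 15.4
position: [0.6199, -0.1376, 0.0143]
tcp_rot: [0.012, 1.0, 0.0, 0.0]
contact_force: [-0.1, -0.3, -0.8]
grip_width: 0.0583
finger_force: 65.0
t 15.4 tcp [ 619.9 -137.6   14.3] closing deg 88.6 zdn [ 0.001  0.    -1.   ] w 0.0583 F [-0.1 -0.3 -0.8] q [ 0.07  0.8   0.11  1.69 -0.13  0.66  1.8 ]
```

```bash
python3 -m handwheel '{"hand":[-1,-1,0.5,0.5,0.5,0.5,0.5,0.5,0.5,0.5],"translation":[[0,0,-0.8],[0,0,0],[0,0,0],[0,0,0],[0,0,0],[0,0,10],[0,0,30],[0,0,40],[0,0,40],[0,0,10]],"delta_rot":[[0,0,0],[0,0,0],[0,0,0],[0,0,0],[0,0,0],[0,0,0],[0,0,0],[0,0,0],[0,0,0],[0,0,0]]}'
python3 -m handwheel '{"hand":[1,1,1,1,1,1,1,1,1,1],"translation":[[-16.9,34.3,0],[-16.9,34.3,0],[-16.9,34.3,0],[-16.9,34.3,0],[-16.9,34.3,0],[-16.9,34.3,0],[-16.9,34.3,0],[-16.9,34.3,0],[-16.9,34.3,0],[-16.9,34.3,0]],"delta_rot":[[0,0,0.0515],[0,0,0.0515],[0,0,0.0515],[0,0,0.0515],[0,0,0.0515],[0,0,0.0515],[0,0,0.0515],[0,0,0.0515],[0,0,0.0515],[0,0,0.0515]]}'
python3 - <<'E'
from h import *
for i in range(3): p,d=robot.capture("wrist")
m=cam("wrist");st()
P=cloud(m,d);k=(abs(P[...,2]-.036)<.01).astype(np.uint8);k[:,:220]=0;k[:,420:]=0;k[300:]=0
ys,xs=np.nonzero(k);uv=(int(xs.mean()),int(ys.mean()))
(c,s,a),cc,zz=face(m,d,uv,.036,.01,100);print(uv,np.round(c,1),np.round(s,1),a)
E
```

```text
clock: 16.23
position: [0.6235, -0.139, 0.1502]
tcp_rot: [0.013, 1.0, -0.001, 0.005]
contact_force: [1.8, -0.1, 0.2]
grip_width: 0.0638
finger_force: 0.0
clock: 17.07
position: [0.4499, 0.2066, 0.1436]
tcp_rot: [-0.244, 0.97, 0.0, 0.001]
contact_force: [0.0, -0.3, -0.5]
grip_width: 0.0856
finger_force: 0.0
t 17.22 tcp [449.3 208.5 143.5] closing deg 118.5 zdn [ 0.001  0.002 -1.   ] w 0.0854 F [ 0.6 -1.3  0.7] q [-0.49  0.4  -0.05  2.01  0.02  0.73  1.52]
(300, 229) [452.9 197.2] [61.3 59.7] 27.36251449584961
```

```bash
python3 -m handwheel '{"hand":[1,1,1,1,1,1,1,1,1,1],"translation":[[2,-7,-10],[0,0,-32],[0,0,-32],[0,0,-30],[0,0,-18],[0,0,-10],[0,0,-5],[0,0,-2.5],[0,0,0],[0,0,0]],"delta_rot":[[0,0,-0.01],[0,0,0],[0,0,0],[0,0,0],[0,0,0],[0,0,0],[0,0,0],[0,0,0],[0,0,0],[0,0,0]]}'
python3 -m handwheel '{"hand":[0.6,0.4,0.2,0,-1,-1,-1,-1,-1,-1],"translation":[[0,0,0],[0,0,0],[0,0,0],[0,0,0],[0,0,0],[0,0,0],[0,0,0],[0,0,0],[0,0,0],[0,0,0]],"delta_rot":[[0,0,0],[0,0,0],[0,0,0],[0,0,0],[0,0,0],[0,0,0],[0,0,0],[0,0,0],[0,0,0],[0,0,0]]}'
python3 -c 'from h import *; st()'
```

```text
clock: 18.05
position: [0.4536, 0.1982, 0.0041]
tcp_rot: [-0.238, 0.971, 0.0, 0.001]
contact_force: [-1.2, 0.3, 0.4]
grip_width: 0.0855
finger_force: 0.0
clock: 18.88
position: [0.4532, 0.1987, 0.0043]
tcp_rot: [-0.238, 0.971, 0.0, 0.001]
contact_force: [-0.9, -0.4, 7.3]
grip_width: 0.059
finger_force: 64.4
t 18.88 tcp [453.2 198.7   4.3] closing deg 117.5 zdn [ 0.001  0.001 -1.   ] w 0.059 F [-0.9 -0.4  7.3] q [-0.48  0.66 -0.03  2.06  0.04  0.42  1.51]
```

```bash
python3 -m handwheel '{"hand":[-1,-1,-1,-1,-1,-1,-1,-1,-1,-1],"translation":[[0,0,15],[0,0,25],[0,0,20],[12,-4,0],[28,-10,0],[36,-13,0],[36,-13,0],[34,-12,0],[24,-9,0],[10,-4,0]],"delta_rot":[[0,0,0],[0,0,0],[0,0,0],[0,0,-0.055],[0,0,-0.055],[0,0,-0.055],[0,0,-0.055],[0,0,-0.055],[0,0,-0.055],[0,0,-0.055]]}'
python3 -m handwheel '{"hand":[-1,-1,-1,-1,-1,-1,-1,-1,-1,-1],"translation":[[4,-1,0],[0,0,0],[0,0,-10],[0,0,-18],[0,0,-14],[0,0,-8],[0,0,-4],[0,0,-2],[0,0,0],[0,0,0]],"delta_rot":[[0,0,0],[0,0,0],[0,0,0],[0,0,0],[0,0,0],[0,0,0],[0,0,0],[0,0,0],[0,0,0],[0,0,0]]}'
python3 -c 'from h import *; st()'
```

```text
clock: 19.72
position: [0.6369, 0.1296, 0.0631]
tcp_rot: [-0.044, 0.999, -0.001, 0.002]
contact_force: [0.3, -0.3, -1.9]
grip_width: 0.059
finger_force: 65.0
clock: 20.55
position: [0.6366, 0.1325, 0.0075]
tcp_rot: [-0.048, 0.999, 0.0, 0.0]
contact_force: [0.0, 0.9, -2.1]
grip_width: 0.0587
finger_force: 65.2
t 20.55 tcp [636.6 132.5   7.5] closing deg 95.5 zdn [ 0.  0. -1.] w 0.0587 F [ 0.   0.9 -2.1] q [-0.32  0.82  0.06  1.65 -0.07  0.67  1.45]
```

```bash
python3 -m handwheel '{"hand":[-1,-1,0.5,0.5,0.5,0.5,0.5,0.5,0.5,0.5],"translation":[[0,0,-0.4],[0,0,0],[0,0,0],[0,0,0],[0,0,0],[0,0,10],[0,0,35],[0,0,40],[0,0,40],[0,0,15]],"delta_rot":[[0,0,0],[0,0,0],[0,0,0],[0,0,0],[0,0,0],[0,0,0],[0,0,0],[0,0,0],[0,0,0],[0,0,0]]}'
python3 -m handwheel '{"hand":[0.5,0.5,0.5,0.5,0.5,0.5,0.5,0.5,0.5,0.5],"translation":[[-8,-20,0],[-13,-34,0],[-13,-34,0],[-13,-34,0],[-13,-34,0],[-13,-34,0],[-13,-34,0],[-13,-34,0],[-13,-34,0],[-13,-34,0]],"delta_rot":[[0,0,-0.04],[0,0,-0.04],[0,0,-0.04],[0,0,-0.04],[0,0,-0.04],[0,0,-0.04],[0,0,-0.04],[0,0,-0.04],[0,0,-0.04],[0,0,-0.04]]}'
python3 -m handwheel '{"hand":[1,1,1,1,1,1,1,1,1,1],"translation":[[-15,-34,0],[-15,-34,0],[-15,-34,0],[-10,-24,0],[-3,-28,0],[0,0,0],[0,0,0],[0,0,0],[0,0,0],[0,0,0]],"delta_rot":[[0,0,0],[0,0,0],[0,0,0],[0,0,0],[0,0,0],[0,0,0],[0,0,0],[0,0,0],[0,0,0],[0,0,0]]}'
python3 - <<'E'
from h import *
p,d=robot.capture("wrist")
m=cam("wrist");st();cv2.imwrite("pics/w2.png",p[...,::-1])
P=cloud(m,d);k=(abs(P[...,2]-.032)<.008).astype(np.uint8);k[300:]=0
cs,_=cv2.findContours(k,0,2);c=max(cs,key=cv2.contourArea);print(cv2.boundingRect(c))
X=plane(m,c.reshape(-1,2),.032)[:,:2].astype(np.float32)*1000;print(cv2.minAreaRect(X),cv2.minEnclosingCircle(X))
n="top";p,d=robot.capture(n);m=cam(n);np.savez("top2.npz",p=p,d=d)
cv2.imwrite("pics/t2.png",cv2.resize(p[170:330,60:560,::-1],None,fx=1.6,fy=1.6))
for nm,uv,z in(("carton",(272,213),.039),("tin",(384,218),.048)):
    (c,s,a),cc,zz=face(m,d,uv,z,.008,30);print(nm,np.round(c,1),np.round(s,1),round(a,1),zz)
E
```

```text
clock: 21.38
position: [0.6399, 0.1327, 0.1536]
tcp_rot: [-0.047, 0.999, 0.001, 0.004]
contact_force: [2.2, 0.0, 1.2]
grip_width: 0.0638
finger_force: 0.0
clock: 22.22
position: [0.511, -0.1954, 0.1477]
tcp_rot: [0.153, 0.988, 0.0, 0.001]
contact_force: [0.3, 0.3, 0.5]
grip_width: 0.0639
finger_force: 0.0
clock: 23.05
position: [0.4543, -0.3463, 0.1469]
tcp_rot: [0.151, 0.989, 0.0, 0.0]
contact_force: [-0.3, 0.3, 0.3]
grip_width: 0.0854
finger_force: 0.0
t 23.1 tcp [ 454.2 -346.5  146.8] closing deg 72.7 zdn [ 0.     0.001 -1.   ] w 0.0852 F [ 0.5 -0.4  0.2] q [ 0.4   0.52  0.23  1.83 -0.16  0.81  1.98]
(286, 203, 60, 60)
((454.1880798339844, -348.86224365234375), (36.96110534667969, 38.21892547607422), 72.59593963623047) ((454.1513977050781, -348.855712890625), 19.498394012451172)
carton [635.9 134.5] [63.4 61.5] 4.4 0.040394935903521056
tin [ 619.5 -135.3] [60.5 58.9] 88.5 0.0494217616231154
```

View pics/t2.png

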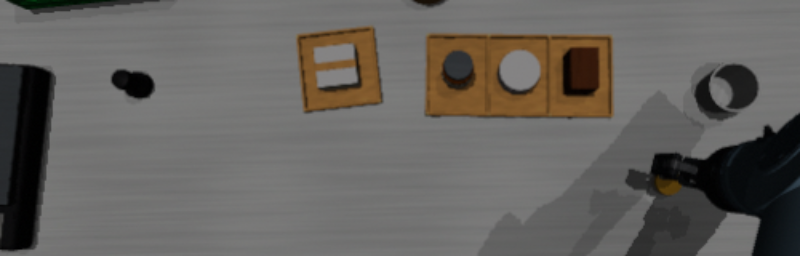

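The tin is in the middle bay (519,70) and the carton is centred in the square tray (336,66). Next is the pot.

```bash
python3 -m handwheel '{"hand":[1,1,1,1,1,1,1,1,1,1],"translation":[[0,-2,-12],[0,0,-32],[0,0,-32],[0,0,-30],[0,0,-18],[0,0,-11],[0,0,-6],[0,0,-3],[0,0,0],[0,0,0]],"delta_rot":[[0,0,0],[0,0,0],[0,0,0],[0,0,0],[0,0,0],[0,0,0],[0,0,0],[0,0,0],[0,0,0],[0,0,0]]}'
python3 -m handwheel '{"hand":[0.2,0.1,0,-0.1,-0.2,-0.3,-0.4,-1,-1,-1],"translation":[[0,0,0],[0,0,0],[0,0,0],[0,0,0],[0,0,0],[0,0,0],[0,0,0],[0,0,0],[0,0,0],[0,0,0]],"delta_rot":[[0,0,0],[0,0,0],[0,0,0],[0,0,0],[0,0,0],[0,0,0],[0,0,0],[0,0,0],[0,0,0],[0,0,0]]}'
python3 -c 'from h import *; st()'
```

```text
clock: 23.98
position: [0.4543, -0.3504, 0.0037]
tcp_rot: [0.152, 0.988, -0.0, 0.001]
contact_force: [0.6, -0.4, -0.1]
grip_width: 0.0853
finger_force: 0.0
clock: 24.82
position: [0.4539, -0.3499, 0.0035]
tcp_rot: [0.152, 0.988, -0.0, 0.0]
contact_force: [-1.6, 0.6, 7.0]
grip_width: 0.0358
finger_force: 59.1
t 24.82 tcp [ 453.9 -349.9    3.5] closing deg 72.5 zdn [ 0.001 -0.    -1.   ] w 0.0358 F [-1.6  0.6  7. ] q [ 0.45  0.75  0.17  1.86 -0.22  0.55  2.03]
```

```bash
python3 -m handwheel '{"hand":[-1,-1,-1,-1,-1,-1,-1,-1,-1,-1],"translation":[[0,0,15],[0,0,30],[0,0,35],[0,0,35],[3,8,20],[8,20,0],[13,34,0],[13,34,0],[13,34,0],[13,34,0]],"delta_rot":[[0,0,0],[0,0,0],[0,0,0],[0,0,0],[0,0,0],[0,0,0],[0,0,0],[0,0,0],[0,0,0],[0,0,0]]}'
python3 -m handwheel '{"hand":[-1,-1,-1,-1,-1,-1,-1,-1,-1,-1],"translation":[[13,34,0],[13,34,0],[13,34,0],[13,34,0],[13,34,0],[13,34,0],[12,34,0],[12,34,0],[9,25,0],[5,16,0]],"delta_rot":[[0,0,0],[0,0,0],[0,0,0],[0,0,0],[0,0,0],[0,0,0],[0,0,0],[0,0,0],[0,0,0],[0,0,0]]}'
python3 -m handwheel '{"hand":[-1,-1,-1,-1,-1,-1,-1,-1,-1,-1],"translation":[[0,0,0],[0,0,0],[0,0,0],[0,0,-15],[0,0,-25],[0,0,-18],[0,0,-8],[0,0,-2],[0,0,0],[0,0,0]],"delta_rot":[[0,0,0],[0,0,0],[0,0,0],[0,0,0],[0,0,0],[0,0,0],[0,0,0],[0,0,0],[0,0,0],[0,0,0]]}'
python3 - <<'E'
from h import *
st();p,d=robot.capture("wrist");cv2.imwrite("pics/w3.png",p[...,::-1])
E
```

```text
clock: 25.65
position: [0.5169, -0.1842, 0.138]
tcp_rot: [0.152, 0.988, 0.0, 0.0]
contact_force: [-0.2, -0.1, -0.3]
grip_width: 0.0361
finger_force: 59.9
clock: 26.48
position: [0.633, 0.1317, 0.1377]
tcp_rot: [0.15, 0.989, 0.001, 0.0]
contact_force: [-0.9, -0.7, -0.1]
grip_width: 0.036
finger_force: 59.9
clock: 27.32
position: [0.6335, 0.1265, 0.071]
tcp_rot: [0.152, 0.988, 0.0, 0.001]
contact_force: [-0.0, 0.2, -0.7]
grip_width: 0.0355
finger_force: 59.9
t 27.32 tcp [633.5 126.5  71. ] closing deg 72.5 zdn [ 0.002  0.    -1.   ] w 0.0355 F [-0.   0.2 -0.7] q [-0.38  0.73  0.17  1.66 -0.16  0.77  1.13]
```

View pics/w3.png

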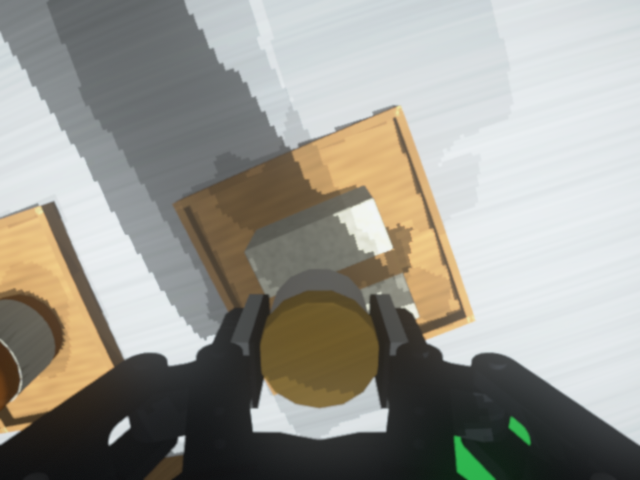

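The pot is held upright at (320,350) over the carton, and the brown band shows the carton's middle a little to the right, which fits the +6.5 mm in y still to go. I'll correct and lower.

```bash
python3 -m handwheel '{"hand":[-1,-1,-1,-1,-1,-1,-1,-1,-1,-1],"translation":[[3,6.5,0],[0,0,0],[0,0,-8],[0,0,-8],[0,0,-6],[0,0,-3],[0,0,-2],[0,0,0],[0,0,0],[0,0,0]],"delta_rot":[[0,0,0],[0,0,0],[0,0,0],[0,0,0],[0,0,0],[0,0,0],[0,0,0],[0,0,0],[0,0,0],[0,0,0]]}'
python3 -c 'from h import *; st()'
```

```text
clock: 28.2
position: [0.6355, 0.1335, 0.0426]
tcp_rot: [0.152, 0.988, -0.0, -0.0]
contact_force: [-0.1, -0.1, -0.6]
grip_width: 0.0361
finger_force: 60.1
t 28.2 tcp [635.5 133.5  42.6] closing deg 72.5 zdn [-0. -0. -1.] w 0.0361 F [-0.1 -0.1 -0.6] q [-0.39  0.78  0.16  1.65 -0.17  0.73  1.12]
```

```bash
python3 -m handwheel '{"hand":[-1,-1,-1,-0.1,0,0,0,0,0.2,0.2],"translation":[[0,0,-0.6],[0,0,0],[0,0,0],[0,0,0],[0,0,0],[0,0,0],[0,0,0],[0,0,0],[0,0,10],[0,0,20]],"delta_rot":[[0,0,0],[0,0,0],[0,0,0],[0,0,0],[0,0,0],[0,0,0],[0,0,0],[0,0,0],[0,0,0],[0,0,0]]}'
python3 -m handwheel '{"hand":[0.2,0.2,0.2,0.2,0.2,0.2,0.2,0.2,0.2,0.2],"translation":[[0,0,30],[0,0,40],[-10,0,35],[-30,0,0],[-36,0,0],[-36,0,0],[-36,0,0],[-25,0,0],[0,0,0],[0,0,0]],"delta_rot":[[0,0,0],[0,0,0],[0,0,0],[0,0,0],[0,0,0],[0,0,0],[0,0,0],[0,0,0],[0,0,0],[0,0,0]]}'
python3 - <<'E'
from h import *
st();n="top";p,d=robot.capture(n);m=cam(n)
cv2.imwrite("pics/t3.png",cv2.resize(p[170:270,120:560,::-1],None,fx=1.8,fy=1.8))
a=np.load("top0.npz")["d"]
for nm,uv,z,w in(("pot",(272,213),.071,25),("carton",(272,213),.039,30),("tin",(384,218),.048,25),("jar",(346,212),.088,25),("caddy",(424,214),.073,25),("cup",(514,226),.08,35),("tape",(327,152),.045,35),("stamp",(137,220),.078,35)):
    (c,s,a),cc,zz=face(m,d,uv,z,.008,w);print(nm,np.round(c,1),np.round(s,1),round(a,1),round(float(zz),4))
p,d=robot.capture("scene");cv2.imwrite("pics/s3.png",cv2.resize(p[150:350,180:450,::-1],None,fx=2.5,fy=2.5))
E
```

```text
clock: 29.03
position: [0.6337, 0.1333, 0.0706]
tcp_rot: [0.152, 0.988, -0.001, -0.002]
contact_force: [0.2, 0.2, 0.4]
grip_width: 0.0515
finger_force: 0.0
clock: 29.87
position: [0.4621, 0.1339, 0.1781]
tcp_rot: [0.151, 0.988, 0.0, 0.0]
contact_force: [1.7, 1.1, -0.5]
grip_width: 0.0513
finger_force: 0.0
t 29.87 tcp [462.1 133.9 178.1] closing deg 72.6 zdn [ 0.001  0.001 -1.   ] w 0.0513 F [ 1.7  1.1 -0.5] q [-0.54  0.33  0.2   2.03 -0.09  0.79  0.98]
pot [634.8 135.3] [37.5 35.9] 25.6 0.0722
carton [636.5 134.8] [62.9 60.9] 5.4 0.0404
tin [ 620.6 -135.3] [60.5 56.6] 88.5 0.0494
jar [623.1 -44.6] [38.3 41. ] 88.6 0.0894
caddy [ 617.8 -225.4] [40.7 62.5] 87.8 0.0742
cup [ 586.5 -430.4] [71.2 73.7] 42.0 0.0799
tape [775.5  -3.2] [80.7 82.5] 88.6 0.046
stamp [618.8 433. ] [27.5 25.3] 88.7 0.077
```

View pics/t3.png

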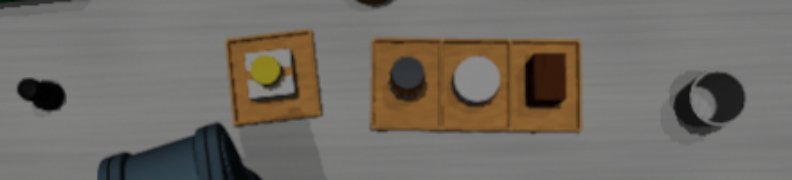

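View pics/s3.png

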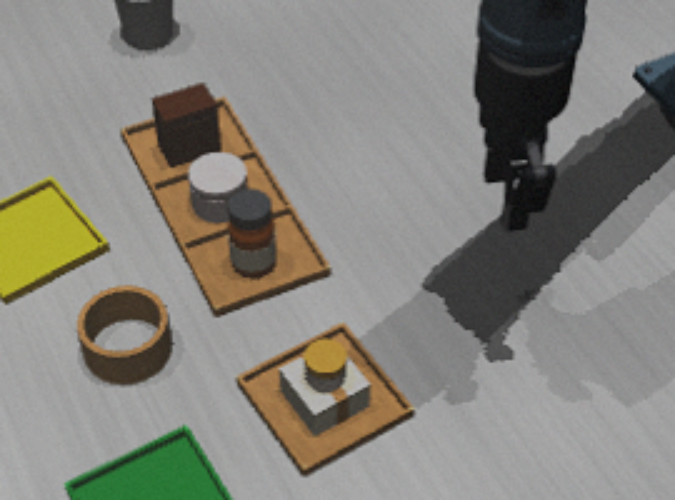

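Both views show the jar, tin and caddy in the left, middle and right bays, and the pot on the carton within about 2 mm of its middle. The cup, tape roll and stamp haven't moved, and the arm is clear of everything.

```bash
python3 -c 'from rig import robot; print(robot.hand_in())'
```

```text
the job is handed in; nothing more can be done
None
```

The job is handed in at about 30 s of the 134 s allowed: the last pictures show all five goods upright in their places and the cup, tape roll and stamp unmoved, but the hand-in gave no verdict.

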